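# Open the length gauge to its end stop

### The job

Open the length gauge fully for the next piece: press the ribbed lock button on its carriage and keep it held down while you push the carriage away from the wooden heel block, all the way to the steel end stop. Then let go of the button so that it springs up and the carriage stays locked there. Never force the carriage along while its lock is on, and leave the jar, the thread spool and the wax block beside the gauge alone.

Things in the scene. Friction and masses are not known exactly. Their poses are not given: they have to be found in the camera images.
- gauge: Length gauge screwed to the table, immovable: light wooden board 120 x 360 x 10 mm (x, y, z), origin at the centre of its underside on the table, z up, turned up to 0.7 rad. Across its -y end stands a brown wooden heel block (top 50 mm above the table); an aluminium rail along y at x = +20 mm; the steel end stop at the +y end (56 x 26 mm, top 46 mm). The gauge opens along +y of this frame.
- carriage (a joint): Position in m of the aluminium carriage on the rail: 0 nearest the heel block, 0.150 at the end stop; grows along the gauge's +y; starts between 0 and 0.05. Block 60 (x) x 66 (y) mm, top 45 mm above the table; a jaw reaches to -x from its -y side (top 47 mm). Unlocked it slides with under 1 N; locked it holds firm.
- thumb_rest (a point): Middle of the inner face of the carriage's upright thumb rest, which a fingertip pressing the button can push against: a plate 50 mm wide (gauge x), 8 mm thick, rising 24 mm above the carriage top to 69 mm above the table. The face looks to the gauge's -y and lies 25 mm in +y of the button's centre; the point is 57 mm above the table.
- lock_button (a joint): Travel of the lock button in m: 0 = up (lock on), 0.007 = fully down; grows as it is pressed straight down. Spring: about 5 N to start, 8 N fully down; springs back by itself. Let up, it drops into the nearest notch of a rack in the rail (a notch every 6.25 mm, one exactly at the end stop) and locks the carriage; free once 4 mm down. Between notches it may at times rest on a crest, 3 mm down.
- button_top (a point): Centre of the top of the lock button: a black ribbed square cap 34 x 34 mm in the middle of the carriage, 55 mm above the table when up (10 mm proud of the carriage top). It rides with the carriage.
- stop_face (a point): Centre of the end stop's face that the carriage meets, 34 mm above the table; at gauge x = +20, y = +113 mm.
- carriage_face (a point): Middle of the carriage's +y face, 34 mm above the table, 33 mm in +y of the button's centre; it touches the point stop_face when the carriage is home.
- paste_jar: White paste jar with a lid, 69 mm across, 73 mm tall, standing loose in front of the gauge; origin at the centre of its underside. Leave alone.
- thread_spool_2: Spool of red thread, 46 mm across, 60 mm tall, standing loose in front of the gauge; origin at the centre of its underside. Leave alone.
- beeswax: Yellow block of wax, 37 x 53 x 24 mm, lying loose behind the gauge; origin at the centre of its underside. Leave alone.

How it is judged:
By the outcome, as a careful person would: the job done as asked, in the order asked, and still so for the second after the job is handed in, with the robot touching nothing.
It also fails if it takes over 32 s, if anything falls off the work surface, if the arm or the gripper's body presses on something with over 40 N, if the wrist force passes 120 N, or if a joint passes its speed limit or range.

### The arm

A 6-joint arm with a two-finger parallel gripper is mounted at the origin on a cart in front of the work surface, level with it; the furniture and walls round the work are solid. World frame = base frame: x ahead of the robot, y to its left, z up, the work surface at z = 0. Lengths are in mm, angles in degrees, forces in N, time in s.
With the tool pointing down it reaches from about 350 to 850 mm from the base axis. Payload 8.1 kg.
Tool frame: the origin (TCP) lies between the finger pads; the fingertips stand 17 mm ahead of it and the grasp point (between the pads) lies 2 mm behind it; z points along the fingers, y is the line along which they close (so a half turn about z gives the same grasp; the last joint's range is limited). The gripper opens to 85 mm and grips with 20 to 120 N. Pads are 22 mm wide; open, the fingers measure 114 mm over their backs; the gripper's body (76 mm by 85 mm) begins 54 mm behind the grasp point. The pads swing forward as they close: fully open they stand 13 mm farther back than shut.
Start: joints at [65.925, 7.471, 85.268, -0, 87.261, -4.893], TCP at [197.127, 566.698, 248.292] pointing down, gripper open.
Joint ranges: [-169.43, 169.43], [-51.17, 129.36], [1.28, 143.12], [-76.62, 256.62], [0, 156.53], [-152.29, 152.29]. Speed limits (degrees/s): [136.94, 136.94, 159.86, 180, 180, 180].

### API

Orientations are given as [roll, pitch, yaw] about the fixed x, y, z axes, in that order (R = Rz(yaw) Ry(pitch) Rx(roll)).
In Python, from bench import sense, snapshot, hand_in, trace, place_of gives the robot as it stands.
- The arm moves only by the shell command python3 -m handwheel 'ROWS' [FORCE]. ROWS is JSON, a list of rows, each a list of 7 numbers: the opening, from -1 (shut) to 1 (fully open), then the shift along the tool's x, y, z in cm, then the turn, a rotation vector about the tool's x, y, z in rad. A call has 1 to 12 rows; each row shifts and turns the commanded pose from where the row before left it, along the tool's axes as they then stand; what a row does not reach is not made up. A row lasts 1/12 s, in which the tool goes at most 41.7 mm and 7.16 degrees, less where a joint would pass 70% of its speed; a pose out of reach is approached as far as the arm can. A call with a gripper value outside its range is refused whole. The fingers move at their own pace and stop on an object; FORCE is the grip in N (left out, the last holds). Time passes only in rows, so rows that do not move let the fingers close. It gives the time, the measured TCP pose, the force, the opening and the grip force at its end, in the units of the state.
- sense(): the state, without advancing time (a new reading comes with each control period).
- snapshot(name): name is "scene" or "side" or "wrist"; returns a dict with "image" (400x640x3 uint8, red, green, blue), "intrinsics" (3x3 intrinsics, pixels), "R" (3x3) and "t" (3): a world point X has camera coordinates R X + t. Camera axes: x right, y down, z forward; pixel columns grow to the right and rows downward; lengths in mm; the calibration is good to about 2 mm. A picture is of the moment at which its call begins. There is no depth.
- hand_in(): hands the job in; it is judged then, once.
Trained networks look in a picture, given as the dict that the camera call returned (one of the last four; its "shot" number tells which), for a name from the list of things; names that differ only in an ending like _2 or _b are one class to them, and where a whole thing is asked for, a point or a joint stands for the part that bears it (a point fixed in the world has none). Each returns a list of dicts, best first, with "conf" (0 to 1); they miss things now and then, are a little off and sometimes report something else, mostly with a low value. They report only what shows in the picture. A call takes as long as a camera call.
- trace(picture, query): "pixels" (400x640 bool, what is visible of it).
- place_of(picture, query): "location" ([x, y, z] in mm, in world coordinates, good to about 4 mm: a listed point, or the origin of a listed thing).
The state is a dict: "time": time; "joint_pos": joint angles; "qd": joint speeds; "joint_efforts": joint torques, N m; "tool_pos": TCP position; "tcp_rot": TCP orientation; "ft_force": force on the tool from outside, world axes, zero at the start; "wrist_torque": the same for the moment, N m; "finger_gap": finger opening in mm; "grip_force": force on a finger pad.
Only numpy, scipy, OpenCV 4.12 (cv2) and the standard library are available. Lean on these libraries where they do the work, as an engineer would, in place of code of your own. Each camera call takes 0.05 s, during which the arm holds its last target. There are 200 camera calls.

## Working session

There is one attempt and no reset: what is moved stays moved. The work goes in short steps, Python scripts to look and compute and a shell command to move; the robot and the scene stay as the last step left them, time stands still between calls to the robot, and variables do not carry over. Pictures are saved under pics/ and viewed, at most 10 in all, crops included, and the job is handed in when it is done.

```bash
mkdir -p pics; cat > h.py <<'E'
import numpy as np,cv2
from bench import sense,snapshot,hand_in,trace,place_of
def ray(s,u,v,z):
    R=np.array(s["R"]);t=np.array(s["t"]);K=np.array(s["intrinsics"])
    c=-R.T@t; d=R.T@np.linalg.inv(K)@[u,v,1]
    return c+d*(z-c[2])/d[2]
def proj(s,X):
    p=np.array(s["intrinsics"])@(np.array(s["R"])@np.array(X,float)+np.array(s["t"])); return p[:2]/p[2]
E
python3 - <<'E'
from h import *
st=sense();print({k:np.round(st[k],2) for k in st})
ims=[]
for n in("scene","side"):
    s=snapshot(n);ims.append(s["image"][:,:,::-1])
    for q in("gauge","button_top","thumb_rest","stop_face","carriage_face","paste_jar","thread_spool_2","beeswax"):
        r=place_of(s,q)
        print(n,q,[(np.round(a["location"],0).tolist(),round(a["conf"],2)) for a in r[:2]])
    cv2.imwrite(f"pics/{n}0.png",ims[-1])
E
```

```text
{'time': np.float64(0.0), 'joint_pos': array([65.92,  7.51, 85.33, -0.  , 87.26, -4.89]), 'qd': array([ 0.14, -0.07,  0.  , -0.01, -0.07,  0.09]), 'joint_efforts': array([ 0.000e+00, -5.694e+01, -5.006e+01,  0.000e+00,  1.000e-02,
        0.000e+00]), 'tool_pos': array([196.9 , 566.2 , 247.23]), 'tcp_rot': array([-1.7989e+02, -1.0000e-02,  1.6082e+02]), 'ft_force': array([-0.25,  0.34, -0.52]), 'wrist_torque': array([-0.04,  0.02,  0.02]), 'grip_force': np.float64(0.0), 'finger_gap': np.float64(85.32)}
scene gauge [([552.0, -39.0, 4.0], 0.74)]
scene button_top [([568.0, -61.0, 52.0], 0.75)]
scene thumb_rest [([574.0, -34.0, 57.0], 0.78), ([597.0, 70.0, 37.0], 0.54)]
scene stop_face [([598.0, 71.0, 35.0], 0.66)]
scene carriage_face [([573.0, -26.0, 34.0], 0.61)]
scene paste_jar [([409.0, -102.0, -2.0], 0.93)]
scene thread_spool_2 [([463.0, 50.0, -1.0], 0.81), ([411.0, -103.0, -6.0], 0.63)]
scene beeswax [([640.0, -98.0, -2.0], 0.85)]
side gauge [([553.0, -34.0, 1.0], 0.7)]
side button_top [([567.0, -59.0, 59.0], 0.63)]
side thumb_rest [([573.0, -35.0, 58.0], 0.79)]
side stop_face [([596.0, 70.0, 32.0], 0.71)]
side carriage_face [([574.0, -31.0, 31.0], 0.76)]
side paste_jar [([413.0, -105.0, 2.0], 0.57)]
side thread_spool_2 [([464.0, 50.0, -1.0], 0.66)]
side beeswax [([643.0, -99.0, 1.0], 0.61), ([574.0, -34.0, 33.0], 0.49)]
```

View pics/scene0.png

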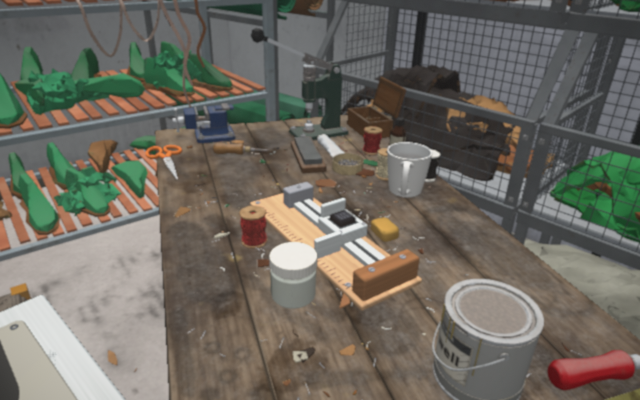

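View pics/side0.png

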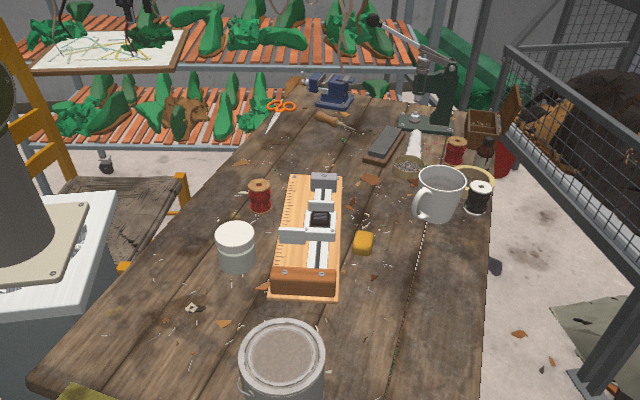

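The scene and side pictures agree. The button is near (567,-60), the stop face near (597,70), the gauge yaw is about -12.7° and about 100 mm of travel remains. In the side picture the button is at about (320,218) and the stop at (323,182). The path above it is clear.

```bash
python3 -m handwheel '[[-1,-2.7,-2.3,0,0,0,0],[-1,-2.7,-2.3,0,0,0,0],[-1,-2.7,-2.3,0,0,0,0],[-1,-2.7,-2.3,0,0,0,0],[-1,-2.7,-2.3,0,0,0,0],[-1,-2.7,-2.3,0,0,0,0],[-1,-2.7,-2.3,0,0,0,0],[-1,-2.7,-2.3,0,0,0,0],[-1,-2.7,-2.3,0,0,0,0],[-1,-2.7,-2.3,0,0,0,0],[-1,-2.7,-2.3,0,0,0,0],[-1,-2.7,-2.3,0,0,0,0]]' 30
```

```text
time: 1.9
tool_pos: [413.1, 198.0, 248.6]
tcp_rot: [180.0, 0.0, 160.8]
ft_force: [0.3, 0.2, 0.7]
finger_gap: 0.0
grip_force: 0.0
```

```bash
python3 -m handwheel '[[-1,-2.9,-2.35,0,0,0,0],[-1,-2.9,-2.35,0,0,0,0],[-1,-2.9,-2.35,0,0,0,0],[-1,-2.9,-2.35,0,0,0,0],[-1,-2.9,-2.35,0,0,0,0],[-1,-2.9,-2.35,0,0,0,0],[-1,-2.9,-2.35,0,0,0,0],[-1,-2.7,-2.3,0,0,0,-0.113],[-1,0,0,3,0,0,0],[-1,0,0,3,0,0,0],[-1,0,0,3,0,0,0],[-1,0,0,2,0,0,0]]'
python3 - <<'E'
from h import *
P=[]
for n in("scene","side","wrist"):
    s=snapshot(n);cv2.imwrite(f"pics/{n}1.png",s["image"][:,:,::-1])
    for q in("button_top","thumb_rest","stop_face","carriage_face"):
        r=place_of(s,q)
        print(n,q,[(np.round(a["location"],1).tolist(),round(a["conf"],2)) for a in r[:2]])
    if n!="scene":print([np.round(proj(s,p)) for p in ([568,-60,55],[573,-34.5,57])])
st=sense();print(np.round(st["tool_pos"],1),np.round(st["tcp_rot"],2))
a=cv2.imread("pics/side1.png")[130:290,230:420];cv2.imwrite("pics/side1c.png",cv2.resize(a,None,fx=3.5,fy=3.5))
E
```

```text
time: 2.9
tool_pos: [566.7, -53.3, 135.0]
tcp_rot: [-180.0, -0.2, 167.2]
ft_force: [-0.1, 0.2, -1.1]
finger_gap: -0.0
grip_force: 0.0
scene button_top [([567.6, -62.0, 51.7], 0.76)]
scene thumb_rest [([573.1, -36.8, 56.9], 0.63)]
scene stop_face [([595.7, 69.9, 37.7], 0.78), ([548.8, -35.8, 0.7], 0.16)]
scene carriage_face [([572.7, -29.3, 32.8], 0.8)]
side button_top [([567.5, -60.1, 54.8], 0.85)]
side thumb_rest [([571.2, -37.2, 55.8], 0.97)]
side stop_face []
side carriage_face [([574.0, -31.0, 34.0], 0.61)]
[array([319., 216.]), array([320., 206.])]
wrist button_top [([565.6, -59.4, 56.4], 0.85)]
wrist thumb_rest [([568.4, -37.0, 56.5], 0.56)]
wrist stop_face [([594.7, 68.9, 32.3], 0.84), ([571.7, -35.7, 57.3], 0.53)]
wrist carriage_face [([572.2, -27.9, 32.9], 0.59)]
[array([309., 213.]), array([344., 213.])]
[568.2 -53.1 138.5] [1.8000e+02 2.0000e-02 1.6729e+02]
```

View pics/wrist1.png

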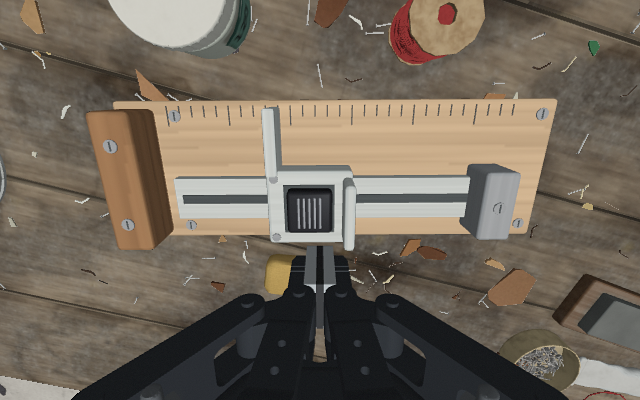

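View pics/side1c.png

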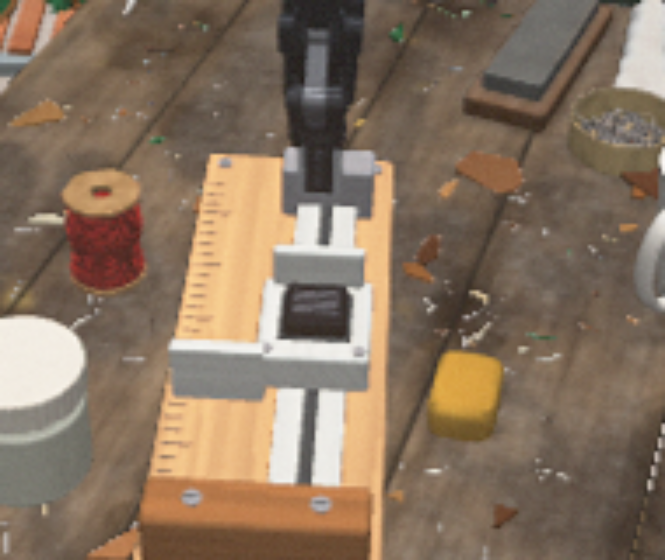

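The wrist picture shows the board square to the tool. The button is at (309,210), the thumb rest's inner face at column ~343, and the fingertips at (320,250), slightly on the rest side of the button as planned. Both cameras agree, so I'm descending to just above the button.

```bash
python3 -m handwheel '[[-1,0.1,-0.1,2,0,0,0],[-1,0,0,2,0,0,0],[-1,0,0,1.8,0,0,0],[-1,0,0,0,0,0,0],[-1,0,0,0,0,0,0]]'
python3 - <<'E'
from h import *
s=snapshot("side");a=s["image"][130:290,230:420,::-1];cv2.imwrite("pics/side2c.png",cv2.resize(a,None,fx=3.5,fy=3.5))
st=sense();print(np.round(st["tool_pos"],1),np.round(st["ft_force"],1))
E
```

```text
time: 4.07
tool_pos: [565.8, -53.7, 79.3]
tcp_rot: [-180.0, -0.2, 167.3]
ft_force: [0.8, 0.4, 0.7]
finger_gap: 0.3
grip_force: 0.0
[566.9 -53.9  80.7] [0.8 0.3 0.5]
```

View pics/side2c.png

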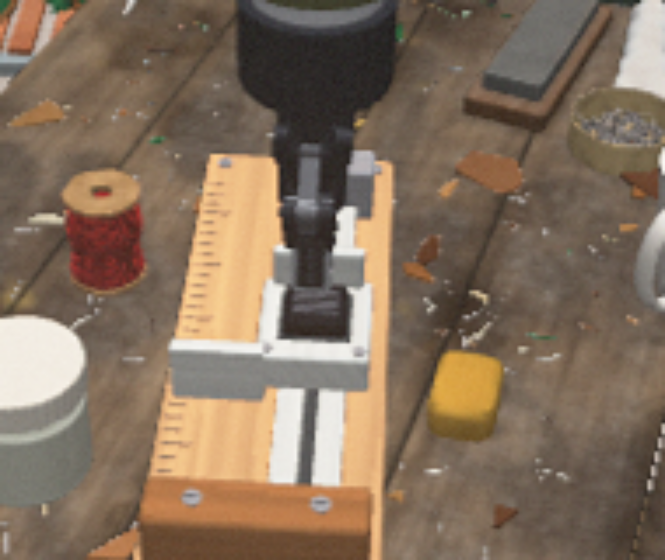

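The fingertips are in front of the thumb rest and just above the button, about crop pixel (315,285).

```bash
python3 -m handwheel '[[-1,0,0,0.5,0,0,0],[-1,0,0,0.3,0,0,0],[-1,0,0,0.2,0,0,0],[-1,0,0,0,0,0,0]]';python3 -m handwheel '[[-1,0,0,0.2,0,0,0],[-1,0,0,0,0,0,0]]'; python3 -m handwheel '[[-1,0,0,0.2,0,0,0],[-1,0,0,0,0,0,0]]'
```

```text
time: 4.45
tool_pos: [567.7, -54.0, 71.1]
tcp_rot: [180.0, 0.1, 167.3]
ft_force: [0.4, 0.4, 6.0]
finger_gap: -0.1
grip_force: 2.5
time: 4.62
tool_pos: [567.7, -54.0, 69.3]
tcp_rot: [180.0, 0.1, 167.3]
ft_force: [-0.1, 0.0, 5.4]
finger_gap: 0.3
grip_force: 2.9
time: 4.78
tool_pos: [567.7, -54.0, 67.4]
tcp_rot: [180.0, 0.1, 167.3]
ft_force: [-1.5, -0.1, 6.9]
finger_gap: 0.1
grip_force: 3.3
```

```bash
python3 -m handwheel '[[-1,0,0,0.15,0,0,0],[-1,0,0,0,0,0,0]]'; python3 -m handwheel '[[-1,0,0,0.1,0,0,0],[-1,0,0,0,0,0,0],[-1,0,0,0,0,0,0]]'
```

```text
time: 4.95
tool_pos: [567.7, -54.0, 66.0]
tcp_rot: [180.0, 0.1, 167.3]
ft_force: [-1.7, 0.9, 8.3]
finger_gap: -0.3
grip_force: 3.6
time: 5.2
tool_pos: [567.7, -54.0, 65.2]
tcp_rot: [180.0, 0.1, 167.3]
ft_force: [-1.9, 1.1, 7.5]
finger_gap: 0.2
grip_force: 3.8
```

The button is about 6.8 mm down. I'll start the slide gently and watch the force.

```bash
python3 -m handwheel '[[-1,0,0.2,0.03,0,0,0],[-1,0,0.2,0,0,0,0],[-1,0,0.2,0,0,0,0],[-1,0,0.2,0,0,0,0],[-1,0,0,0,0,0,0]]'; python3 -m handwheel '[[-1,0,0.4,0,0,0,0],[-1,0,0.4,0,0,0,0],[-1,0,0.4,0,0,0,0],[-1,0,0,0,0,0,0]]'
python3 - <<'E'
from h import *
s=snapshot("side")
for q in("button_top","thumb_rest","carriage_face"):
    print(q,[(np.round(a["location"],1).tolist(),round(a["conf"],2)) for a in place_of(s,q)[:1]])
E
```

```text
time: 5.62
tool_pos: [569.5, -45.9, 65.0]
tcp_rot: [180.0, 0.1, 167.3]
ft_force: [-2.8, 0.8, 9.6]
finger_gap: -0.1
grip_force: 4.2
time: 5.95
tool_pos: [572.2, -33.8, 65.0]
tcp_rot: [180.0, 0.1, 167.3]
ft_force: [-2.1, 0.5, 8.9]
finger_gap: -0.4
grip_force: 4.3
button_top [([574.5, -38.4, 50.1], 0.6)]
thumb_rest [([577.0, -13.8, 57.2], 0.61)]
carriage_face [([576.0, -9.2, 33.5], 0.83)]
```

The carriage follows freely with the fingertip. Continuing.

```bash
python3 -m handwheel '[[-1,0,0.5,0,0,0,0],[-1,0,0.6,0,0,0,0],[-1,0,0.6,0,0,0,0],[-1,0,0.6,0,0,0,0],[-1,0,0.6,0,0,0,0],[-1,0,0.6,0,0,0,0],[-1,0,0.6,0,0,0,0],[-1,0,0.6,0,0,0,0],[-1,0,0.6,0,0,0,0],[-1,0,0.6,0,0,0,0],[-1,0,0.6,0,0,0,0],[-1,0,0.4,0,0,0,0]]'; python3 -m handwheel '[[-1,0,0.3,0,0,0,0],[-1,0,0,0,0,0,0]]'
python3 - <<'E'
from h import *
for n in("side","scene"):
  s=snapshot(n)
  for q in("button_top","thumb_rest","carriage_face","stop_face"):
    print(q,[(np.round(a["location"],1).tolist(),round(a["conf"],2)) for a in place_of(s,q)[:1]])
E
```

```text
time: 7.15
tool_pos: [587.0, 33.6, 65.0]
tcp_rot: [180.0, 0.1, 167.3]
ft_force: [-5.1, 1.3, 9.7]
finger_gap: -0.1
grip_force: 5.0
time: 7.32
tool_pos: [587.7, 36.7, 65.0]
tcp_rot: [180.0, 0.1, 167.3]
ft_force: [-4.1, 0.3, 10.5]
finger_gap: 0.1
grip_force: 5.0
button_top [([588.5, 29.5, 48.4], 0.44)]
thumb_rest [([592.8, 52.9, 56.3], 0.86)]
carriage_face [([589.9, 59.9, 33.0], 0.82)]
stop_face [([595.2, 67.0, 31.1], 0.58)]
button_top [([589.2, 28.6, 43.2], 0.44)]
thumb_rest [([592.2, 55.3, 57.3], 0.86)]
carriage_face [([589.3, 64.5, 32.4], 0.76)]
stop_face [([596.8, 73.0, 37.3], 0.67)]
```

```bash
python3 -m handwheel '[[-1,0.08,0.2,0,0,0,0],[-1,0,0.2,0,0,0,0],[-1,0,0,0,0,0,0]]'; python3 -m handwheel '[[-1,0,0.2,0,0,0,0],[-1,0,0,0,0,0,0]]'; python3 -m handwheel '[[-1,0,0.15,0,0,0,0],[-1,0,0,0,0,0,0]]'
```

```text
time: 8.07
tool_pos: [588.4, 40.3, 65.2]
tcp_rot: [180.0, 0.1, 167.3]
ft_force: [-0.4, 0.3, 8.0]
finger_gap: -0.0
grip_force: 3.8
time: 8.23
tool_pos: [588.8, 42.2, 65.2]
tcp_rot: [180.0, 0.1, 167.3]
ft_force: [-1.8, 0.3, 7.1]
finger_gap: 0.0
grip_force: 3.8
time: 8.4
tool_pos: [589.1, 43.6, 65.2]
tcp_rot: [180.0, 0.1, 167.3]
ft_force: [-1.4, 0.4, 7.6]
finger_gap: -0.3
grip_force: 3.8
```

```bash
python3 -m handwheel '[[-1,0,0.15,0.02,0,0,0],[-1,0,0,0,0,0,0]]'; python3 -m handwheel '[[-1,0,0.15,0,0,0,0],[-1,0,0,0,0,0,0]]'; python3 -m handwheel '[[-1,0,0.1,0,0,0,0],[-1,0,0,0,0,0,0]]'
```

```text
time: 8.57
tool_pos: [589.3, 44.3, 65.0]
tcp_rot: [-180.0, 0.1, 167.3]
ft_force: [-1.1, -3.5, 8.8]
finger_gap: 0.2
grip_force: 4.4
time: 8.73
tool_pos: [589.7, 45.4, 65.0]
tcp_rot: [-179.9, 0.1, 167.3]
ft_force: [-2.0, -4.0, 9.3]
finger_gap: 0.0
grip_force: 4.3
time: 8.9
tool_pos: [590.0, 46.3, 65.0]
tcp_rot: [-179.9, 0.1, 167.3]
ft_force: [-1.9, -4.5, 7.3]
finger_gap: 0.0
grip_force: 4.1
```

```bash
python3 -m handwheel '[[-1,0,0.15,0,0,0,0],[-1,0,0.15,0,0,0,0],[-1,0,0,0,0,0,0]]'; python3 - <<'E'
from h import *
s=snapshot("scene");a=s["image"][160:300,240:430,::-1];cv2.imwrite("pics/sc3c.png",cv2.resize(a,None,fx=4,fy=4))
E
```

```text
time: 9.15
tool_pos: [590.6, 48.5, 65.0]
tcp_rot: [-179.9, 0.1, 167.3]
ft_force: [-2.6, -8.7, 9.0]
finger_gap: -0.1
grip_force: 7.3
```

View pics/sc3c.png

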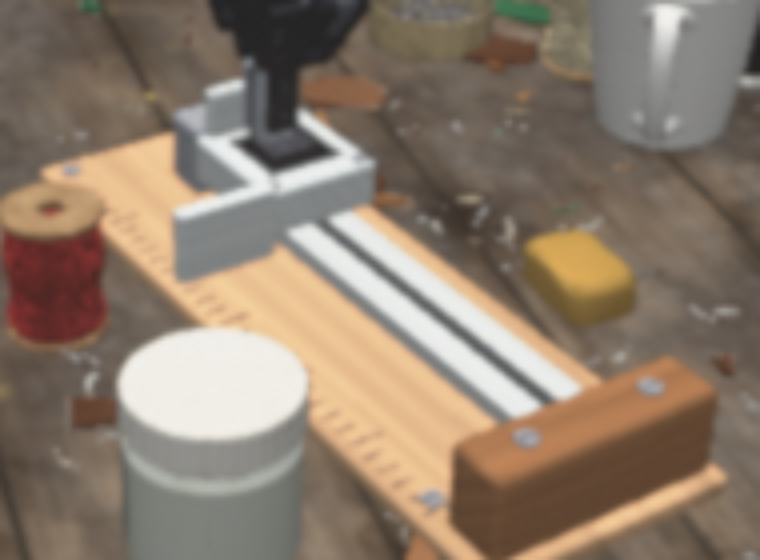

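The carriage is home: its +y face is against the steel stop at about crop pixel (195,150), and the push force has risen. Lifting straight up.

```bash
python3 -m handwheel '[[-1,0,-0.03,-0.2,0,0,0],[-1,0,0,-0.2,0,0,0],[-1,0,0,-0.2,0,0,0],[-1,0,0,-0.2,0,0,0],[-1,0,0,-0.4,0,0,0],[-1,0,-0.1,-1,0,0,0],[-1,0,-0.1,-2,0,0,0],[-1,0,0,-3,0,0,0],[-1,0,0,-3,0,0,0],[-1,0,0,-2,0,0,0],[-1,0,0,0,0,0,0],[-1,0,0,0,0,0,0]]'; python3 - <<'E'
from h import *
for n in("side","scene","wrist"):
  s=snapshot(n);cv2.imwrite(f"pics/{n}4.png",s["image"][:,:,::-1])
  for q in("button_top","carriage_face","stop_face"):
    print(n,q,[(np.round(a["location"],1).tolist(),round(a["conf"],2)) for a in place_of(s,q)[:1]])
  if n=="side": a=s["image"][130:290,230:420,::-1];cv2.imwrite("pics/side4c.png",cv2.resize(a,None,fx=3.5,fy=3.5))
E
```

```text
time: 10.2
tool_pos: [590.2, 48.3, 188.0]
tcp_rot: [179.9, 0.2, 167.3]
ft_force: [-0.0, 0.1, -0.6]
finger_gap: 0.4
grip_force: 0.0
side button_top [([588.6, 37.2, 56.4], 0.46)]
side carriage_face []
side stop_face [([597.0, 68.1, 34.4], 0.72)]
scene button_top [([551.8, -38.6, 1.7], 0.66)]
scene carriage_face [([595.0, 68.7, 31.4], 0.77)]
scene stop_face [([600.5, 69.2, 36.9], 0.82)]
wrist button_top [([589.6, 38.2, 56.9], 0.65)]
wrist carriage_face [([596.6, 72.5, 34.5], 0.79)]
wrist stop_face [([598.0, 70.2, 33.2], 0.57)]
```

View pics/side4c.png

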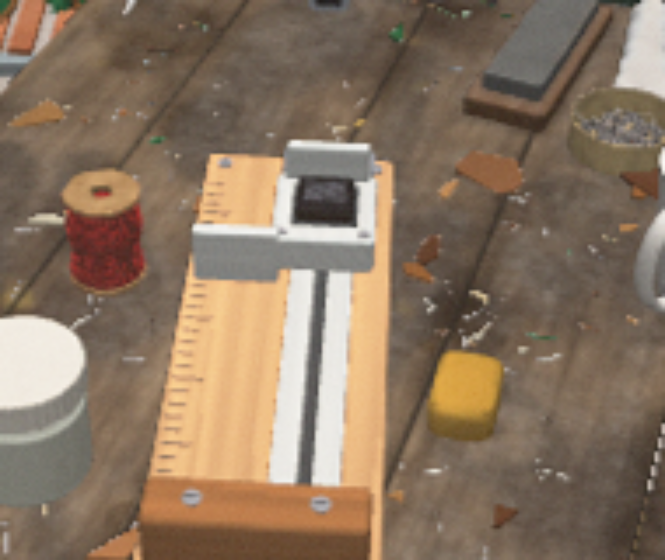

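View pics/wrist4.png

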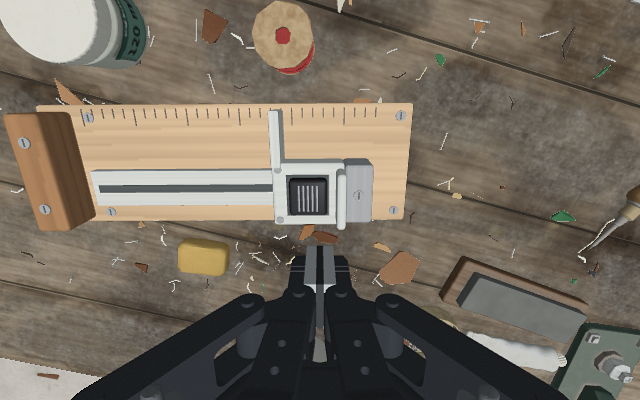

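The carriage is against the stop (wrist picture, column ~345) and the cap stands proud again. Both estimates put its top at about z 56, so it is up. The jar, spool and wax haven't moved, and the robot is touching nothing.

```bash
python3 -c "from bench import hand_in;print(hand_in())"
```

```text
the job is handed in; nothing more can be done
None
```

I opened the length gauge fully and handed the job in at about 10 s: the carriage is against the steel end stop, the lock button has sprung back up, and the jar, spool and wax were left untouched.

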